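# Set up a product shot: sole on the display stand, lens set to its marked stop

### The job

Get the photo corner ready for the next picture: lay the loose sole, tread down, on the two sloping arms of the display stand, centred and lengthwise across both arms with its lower long edge down against their upturned ends. Also push the lever of the lens's aperture ring over to the stop with the long broad mark, so that the ring sits in that click. Leave the thread, webbing, jar and shears where they are.

Things in the scene. Friction and masses are not known exactly. Their poses are not given: they have to be found in the camera images.
- aperture_ring (a joint): lens aperture ring: turn in rad; lever lean from upright = value - 0.60 (minus: towards robot), grows as lever is pushed away from the robot. Six clicks: 0, 0.24, 0.48, 0.72, 0.96, 1.20, hard ends just beyond. Marked click: the fifth, 0.96. Starts in one of the first three. Half way between two clicks it snaps to the next by itself, ahead of the pusher. Takes about 5 to 12 N at the lever's end
- lever_tip (a point): the ring's lever, near its outer end, on its centre line, 86 mm from the lens axis. Straight round pin standing out radially from the middle of the ring (ring 92 mm in diameter, 22 mm wide): aluminium, 10 mm in diameter, from 46 to about 66 mm from the axis, then a round-ended black grip 15 mm in diameter out to 93 mm
- lens_axis (a point): point on the lens axis in the middle of the aperture ring, 140 mm above the table; the lever swings about it in the plane of x and z. Axes as the camera's: y along the lens axis, out of the front of the lens, towards the display stand; x level, roughly away from the robot; z up
- camera: black camera with long lens, fixed on the table; origin on the table under the ring. Lens at most 94 mm in diameter, front end 100 mm before the ring; white click marks on the 83 mm barrel just before the ring: five short thin, one long and broad. Camera body 138 mm wide, 64 to 137 mm behind the ring, top 185 mm, finder hump 205 mm high; foot 130 x 190 mm, 12 mm high
- sole: loose stiff sole, cork on dark rubber tread, 170 mm long (x, toe to +x), 22 mm thick, 0.11 to 0.22 kg; 54 mm wide at the heel, 47 mm at the waist (x = 0), 64 mm at the ball. Origin: in the tread face (underside), under the waist; z out of the cork face. Starts flat on the table, tread down, clear of the stand
- stand: display stand, fixed on the table: wooden foot 110 x 120 mm, 10 mm high, steel post; origin on the table under its middle; x from arm to arm, y away from the camera (the slope rises that way), z up
- stand_arms: the stand's two arms, sloping 38 degrees. Origin midway between them at the foot of the slope, in the plane of their upper faces, 85 mm above the table. x level from arm to arm, y up the slope, z square out of it (up and towards the camera). Arms at x = -50 and +50 mm, 12 mm wide, y to 94 mm; upturned ends 12 mm wide, at y = -1 to -6 mm, 16 mm proud. 88 mm free between them
- rest (a point): where the sole's origin comes to lie: 28 mm up the slope from the foot of the arms, midway between them, in the plane of their faces; axes as stand_arms (sole's z along z, its length along x, turned 0.06 rad as the ball is wider than the heel). Lay it about 10 mm higher up, clear of the ends: let go, it slides down against them by itself. A crossbar (y 37 to 51 mm) lies 5 mm below the faces
- thread_cone: bystander: cone of undyed thread, 72 mm in diameter, 138 mm high; origin under its middle
- webbing_roll: bystander: roll of striped webbing, 90 mm in diameter, 62 mm high; origin under its middle
- eyelet_jar: bystander: jar, 68 mm in diameter, 90 mm high; origin under its middle
- shears: bystander: shears lying flat, about 185 mm long, 11 mm high; origin near the pivot
Mind the look-alikes: they are no part of the job. Of the things like the sole, leave any that is red; of the rest the smaller one is meant. Several things look just like the stand: the one meant starts farthest from the robot's base.

How it is judged (in metres and radians):
At the end, for the whole second after the job is handed in: Ring at rest in the marked click (0.96 +- 0.06 rad). Sole still, tread down, flat on both arms (0.1 rad, 5 mm), lengthwise across them (0.2 rad, toe to either side), centred within 25 mm, lower edge against the upturned ends (origin 19 to 36 mm up the slope). Robot touches nothing (value of joint aperture_ring between 0.9 and 1.02 rad and x of sole in the frame of stand_arms between -0.025 and 0.025 m and y of sole in the frame of stand_arms between 0.019 and 0.036 m and z of sole in the frame of stand_arms between -0.004 and 0.005 m and angle between the z axis of sole and the z axis of stand_arms, either way round below 0.1 rad and angle between the x axis of sole and the x axis of stand_arms, either way round below 0.2 rad and linear speed of sole below 0.02 m/s and velocity of joint aperture_ring between -0.1 and 0.1 rad/s).
It fails at once if the thread cone is moved more than 30 mm (distance of thread_cone from where it was at the start of the episode above 0.03 m).
It fails at once if the webbing roll is moved more than 30 mm (distance of webbing_roll from where it was at the start of the episode above 0.03 m).
It fails at once if the jar is moved more than 30 mm (distance of eyelet_jar from where it was at the start of the episode above 0.03 m).
It fails at once if the shears are moved more than 30 mm (distance of shears from where it was at the start of the episode above 0.03 m).
It also fails if it takes over 61 s, if anything falls off the work surface, if the arm or the gripper's body presses on something with over 40 N, if the wrist force passes 120 N, or if a joint passes its speed limit or range.

### The arm

A 7-joint arm with a two-finger parallel gripper is mounted at the origin on the work surface. World frame = base frame: x ahead of the robot, y to its left, z up, the work surface at z = 0. Lengths are in m, angles in degrees, forces in N, time in s.
With the tool pointing down it reaches from about 0.4 to 0.85 m from the base axis. Payload 6.9 kg.
Tool frame: the origin (TCP) lies on the centre line of the jaws, within the pads' length; the fingertips stand 22 mm ahead of it and the grasp point (between the pads) lies 3 mm ahead of it; y points along the fingers, x is the direction in which the jaws open and shut, and the axes are right-handed (so a half turn about y gives the same grasp; the last joint's range is limited). The gripper opens to 85 mm and grips with 20 to 120 N. Pads are 22 mm wide; open, the fingers measure 114 mm over their backs; the gripper's body (76 mm by 85 mm) begins 54 mm behind the grasp point. The pads swing forward as they close: fully open they stand 13 mm farther back than shut.
Start: joints at [-63.684, 29.078, -13.613, 85.955, 7.202, 65.827, -8.869], TCP at [0.217, 0.586, 0.253] pointing down, gripper open.
Joint ranges: [-176.47, 176.47], [-13.61, 117.27], [-81.72, 77.17], [0.22, 143.17], [-87.28, 267.28], [10, 112.55], [-165.47, 165.47]. Speed limits (degrees/s): [136.94, 136.94, 180, 180, 180, 180, 180].

### API

Orientations are given as a 3x3 rotation matrix whose columns are the frame's x, y, z axes.
In Python, from station import get_state, viewer, bot gives the robot as it stands.
- The arm moves only by the tool move_arm, never from a script. Its argument "plan" is one flat list of numbers, 5 for each row, row after row: the gripper's target within -1 to 1 (fully open at 1, half-way at 0, shut at -1), then the shift along the tool's x, y, z in m, then the turn about the tool's y in degrees. A call has 1 to 12 rows; each row shifts and turns the commanded pose from where the row before left it, along the tool's axes as they then stand; what a row does not reach is not made up. A row lasts 1/12 s, in which the tool goes at most 41.7 mm and 7.16 degrees, less where a joint would pass 70% of its speed; a pose out of reach is approached as far as the arm can. A call is refused whole if a number of a shift passes 0.0417 or a number of a turn 7.16, either way. A call with a gripper value outside its range is refused whole. The fingers move at their own pace and stop on an object; "grip_force" is the grip in N (left out, the last holds). Time passes only in rows, so rows that do not move let the fingers close. It gives the time, the measured TCP pose, the force and the opening at its end, in the units of the state.
- get_state(): the state, without advancing time (a new reading comes with each control period).
- viewer.camera(name): name is "side" or "top"; returns the picture (400x640x3 uint8, blue, green, red); there is no depth.
- viewer.camera_model(name): a dict with "K" (3x3 intrinsics, pixels), "world_from_camera" (4x4, takes a point from camera to world coordinates). Camera axes: x right, y down, z forward; pixel columns grow to the right and rows downward; lengths in m; the calibration is good to about 2 mm. A picture is of the moment at which its call begins. camera_model takes no time and is no camera call.
- bot.finish_job(): hands the job in, once; it reports no verdict.
The state is a dict: "t": time; "q": joint angles; "dq": joint speeds; "effort": joint torques, N m; "eef_pos": TCP position; "tcp_rot": TCP orientation; "force": force on the tool from outside, world axes, zero at the start; "wrist_torque": the same for the moment, N m; "finger_gap": finger opening in m.
Only numpy, scipy, OpenCV 4.12 (cv2) and the standard library are available. Lean on these libraries where they do the work, as an engineer would, in place of code of your own. Each camera call takes 0.05 s, during which the arm holds its last target.

## Working session

There is one attempt and no reset: what is moved stays moved. The work goes in short steps, Python scripts to look and compute and a tool call to move; the robot and the scene stay as the last step left them, time stands still between calls to the robot, and variables do not carry over. Pictures are saved under pics/ and viewed, and the job is handed in when it is done.

Besides the shell and the picture viewer there is one more tool, called after "Call:" as name(argument=value, ...), one argument or row to a line, values as JSON. move_arm: Moves the arm, as the interface text tells. Its arguments: {"type":"object","properties":{"plan":{"type":"array"},"grip_force":{"type":"number"}},"required":["plan"]}

```bash
ls; mkdir -p pics; python3 - <<'E'
from station import get_state, viewer, bot
import cv2,numpy as np
np.set_printoptions(precision=4,suppress=True)
s=get_state()
for k,v in s.items(): print(k,v)
for n in ("side","top"):
    im=viewer.camera(n); cv2.imwrite(f"pics/{n}0.png",im)
    m=viewer.camera_model(n); print(n,m)
E
```

```text
pics
t 0.0
q [-63.6863  29.1247 -13.6095  86.0089   7.2001  65.8271  -8.869 ]
dq [ 0.056  -0.0082  0.0393 -0.0492  0.0115 -0.0363  0.0437]
effort [  0.0002 -62.0598  -2.186  -24.965    0.0128   0.012   -0.    ]
eef_pos [0.2164 0.5858 0.2524]
tcp_rot [[ 0.3464 -0.0006 -0.9381]
 [ 0.9381 -0.0017  0.3464]
 [-0.0018 -1.     -0.    ]]
force [-0.4226  0.4502  0.2805]
wrist_torque [0.0005 0.0105 0.0753]
finger_gap 0.08492422874624633
side {'K': array([[374.5058,   0.    , 317.1988],
       [  0.    , 374.5058, 199.1684],
       [  0.    ,   0.    ,   1.    ]]), 'world_from_camera': array([[ 0.8295, -0.3054,  0.4677, -0.0138],
       [-0.5585, -0.4686,  0.6845, -0.6629],
       [ 0.0101, -0.8289, -0.5593,  0.7708],
       [ 0.    ,  0.    ,  0.    ,  1.    ]])}
top {'K': array([[368.2935,   0.    , 318.9091],
       [  0.    , 368.2935, 205.5529],
       [  0.    ,   0.    ,   1.    ]]), 'world_from_camera': array([[ 0.022 , -0.997 ,  0.0742,  0.4591],
       [-0.9997, -0.0213,  0.0097,  0.1113],
       [-0.0081, -0.0744, -0.9972,  1.0441],
       [ 0.    ,  0.    ,  0.    ,  1.    ]])}
```

View pics/top0.png

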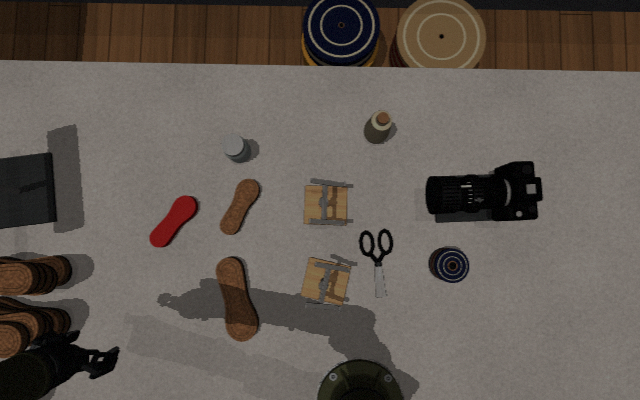

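View pics/side0.png

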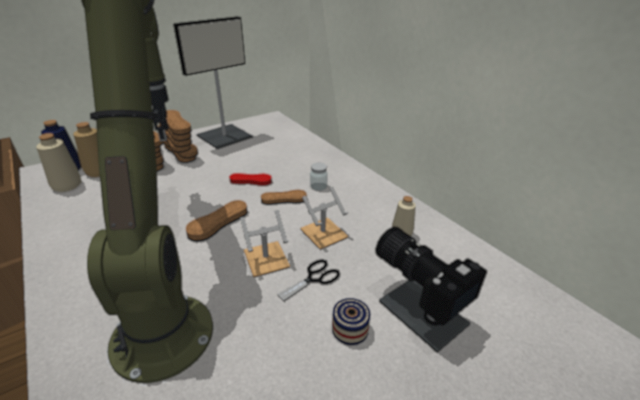

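The candidates in the top view:
- **Soles:** red at (175,221), small brown at (240,206), big brown at (237,298). The smaller non-red one at (240,206) fits.
- **Stands:** (327,203) and (327,281). The base is at about (360,400), so the farther one, (327,203), fits.

I'll confirm both in enlarged crops.

```bash
cat > h.py <<'E'
import numpy as np, cv2
from station import get_state, viewer
np.set_printoptions(precision=4,suppress=True)
def proj(n,P):
    m=viewer.camera_model(n); T=np.linalg.inv(m["world_from_camera"]); P=np.atleast_2d(P)
    c=P@T[:3,:3].T+T[:3,3]; u=c@m["K"].T; return u[:,:2]/u[:,2:]
def ray(n,p):
    m=viewer.camera_model(n); T=m["world_from_camera"]
    return T[:3,3], T[:3,:3]@np.linalg.inv(m["K"])@np.array([p[0],p[1],1.])
def onz(n,p,z):
    o,d=ray(n,p); return o+d*(z-o[2])/d[2]
def two(pt,ps):
    A=[];b=[]
    for n,p in (("top",pt),("side",ps)):
        o,d=ray(n,p); d=d/np.linalg.norm(d); M=np.eye(3)-np.outer(d,d); A.append(M); b.append(M@o)
    return np.linalg.lstsq(np.vstack(A),np.hstack(b),rcond=None)[0]
def crop(src,box,f,out):
    im=cv2.imread(src); x0,y0,x1,y1=box
    cv2.imwrite(out,cv2.resize(im[y0:y1,x0:x1],None,fx=f,fy=f,interpolation=cv2.INTER_CUBIC))
E
python3 - <<'E'
from h import *
crop("pics/top0.png",(210,165,370,315),5,"pics/c1.png".replace("c1","c1"))
crop("pics/side0.png",(230,160,370,290),4,"pics/c2.png")
crop("pics/top0.png",(420,150,550,290),4,"pics/c3.png")
crop("pics/side0.png",(360,190,500,350),3.7,"pics/c4.png")
E
python3 -c "
import cv2
a=cv2.imread('pics/c1.png');print(a.shape);cv2.imwrite('pics/c1.png',cv2.resize(a,(640,600)))"
```

```text
(750, 800, 3)
```

View pics/c1.png

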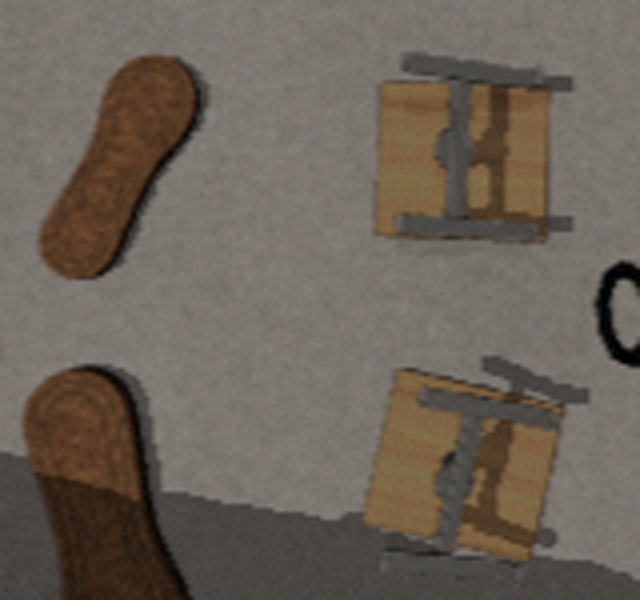

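View pics/c2.png

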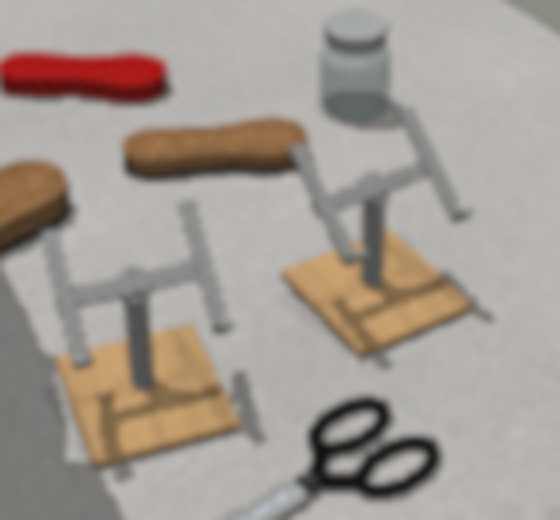

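View pics/c3.png

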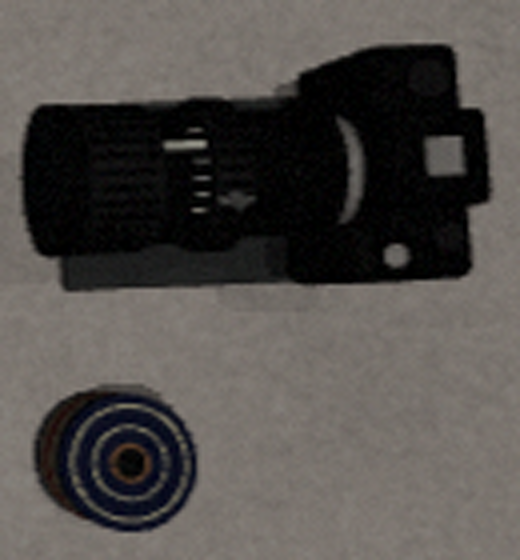

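View pics/c4.png

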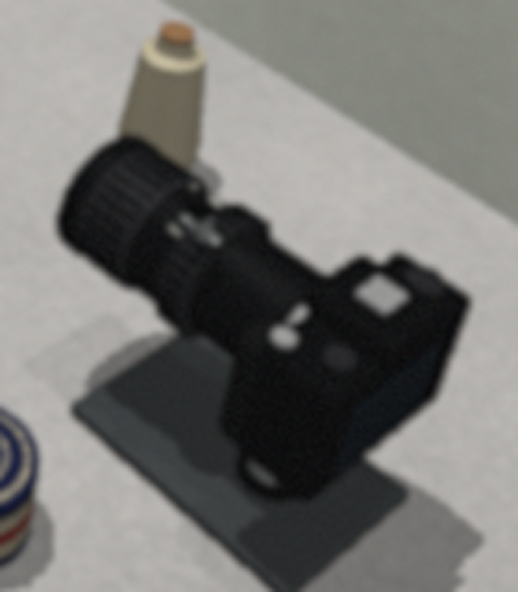

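Top crop: the small brown sole runs from (222,233) heel to (252,181) ball and is smaller than the one below it. The far stand's foot is about (305–347, 185–225), with its arms lying level in the image. In the lens crop the long broad mark is at px (466,186), and the grey lever pin is near (480,200), at one of the thin marks. Next I'll measure.

```bash
python3 - <<'E'
from h import *
im=cv2.imread("pics/top0.png"); hsv=cv2.cvtColor(im,cv2.COLOR_BGR2HSV)
m=((hsv[...,1]>90)&(hsv[...,0]<20)).astype(np.uint8)
# sole
mm=np.zeros_like(m); mm[170:245,210:270]=m[170:245,210:270]
n,l,st,c=cv2.connectedComponentsWithStats(mm); k=1+np.argmax(st[1:,4]); ys,xs=np.nonzero(l==k); print("sole px",st[k])
P=np.array([onz("top",(x,y),0.018)[:2] for x,y in zip(xs,ys)])
mu=P.mean(0); w,v=np.linalg.eigh(np.cov(P.T)); d=v[:,1]; d*=np.sign(d[0]); 
t=(P-mu)@d; s=(P-mu)@np.array([-d[1],d[0]]); print("mean",mu,"dir",d,np.degrees(np.arctan2(d[1],d[0])),"len",t.min(),t.max())
for a in np.arange(-.08,.081,.01):
    q=s[abs(t-a)<.004]; print(round(a,3),q.min().round(4),q.max().round(4))
# foot
m2=((hsv[...,1]>60)&(hsv[...,0]<28)).astype(np.uint8); mm=np.zeros_like(m); mm[178:235,295:360]=m2[178:235,295:360]
mm=cv2.morphologyEx(mm,cv2.MORPH_CLOSE,np.ones((9,9)))
ct=max(cv2.findContours(mm,0,2)[0],key=cv2.contourArea); r=cv2.minAreaRect(ct); print("foot",r)
F=np.array([onz("top",p,.01)[:2] for p in cv2.boxPoints(r)]); print(F,F.mean(0))
for p in F: pass
e=F[1]-F[0]; print(np.linalg.norm(e),np.linalg.norm(F[2]-F[1]),np.degrees(np.arctan2(*e[::-1])))
# arms triangulated
T=lambda x,y:(210+x/4,165+y/4); S=lambda x,y:(230+x/4,160+y/4)
for a,(t_,s_) in dict(far_hi=((405,64),(409,112)),far_lo=((550,77),(458,212)),near_hi=((398,223),(300,150)),near_lo=((540,233),(347,255))).items(): print(a,two(T(*t_),S(*s_)))
E
```

```text
sole px [ 220  179   40   56 1125]
mean [0.53   0.3439] dir [ 0.9013 -0.4332] -25.672940814946074 len -0.08536712860102655 0.081736579981689
-0.08 -0.0173 0.0204
-0.07 -0.0246 0.0257
-0.06 -0.027 0.0271
-0.05 -0.0281 0.0274
-0.04 -0.0266 0.0263
-0.03 -0.0252 0.0252
-0.02 -0.025 0.0242
-0.01 -0.0249 0.0244
-0.0 -0.0234 0.0245
0.01 -0.0244 0.0261
0.02 -0.028 0.0275
0.03 -0.0304 0.0303
0.04 -0.0315 0.0306
0.05 -0.0326 0.032
0.06 -0.0287 0.0309
0.07 -0.0234 0.0273
0.08 -0.0157 0.016
foot ((325.2197265625, 204.90733337402344), (42.8095588684082, 38.97835922241211), 1.9091525077819824)
[[0.4841 0.1644]
 [0.5942 0.1635]
 [0.5927 0.0425]
 [0.4827 0.0444]] [0.5384 0.1037]
0.11013958347225587 0.12099528691301133 -0.46965419964764105
far_hi [0.589  0.1393 0.1376]
far_lo [0.5818 0.0507 0.0977]
near_hi [0.4896 0.1419 0.1364]
near_lo [0.4816 0.0549 0.0957]
```

```bash
python3 - <<'E'
from h import *
crop("pics/top0.png",(445,170,505,220),12,"pics/d1.png")
crop("pics/side0.png",(375,225,445,280),10,"pics/d2.png")
for f in ("pics/d1.png","pics/d2.png"):
    a=cv2.imread(f); cv2.imwrite(f,cv2.convertScaleAbs(a,alpha=2.2,beta=10))
E
```

```text
(no output)
```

View pics/d1.png

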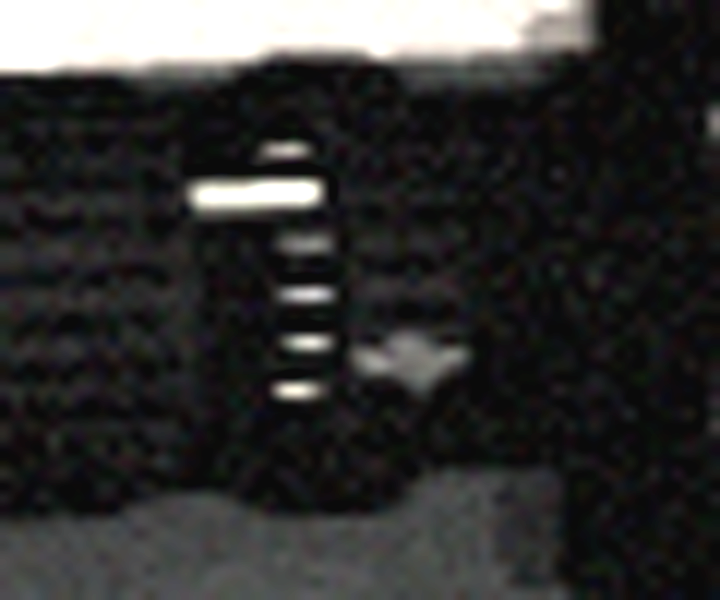

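View pics/d2.png

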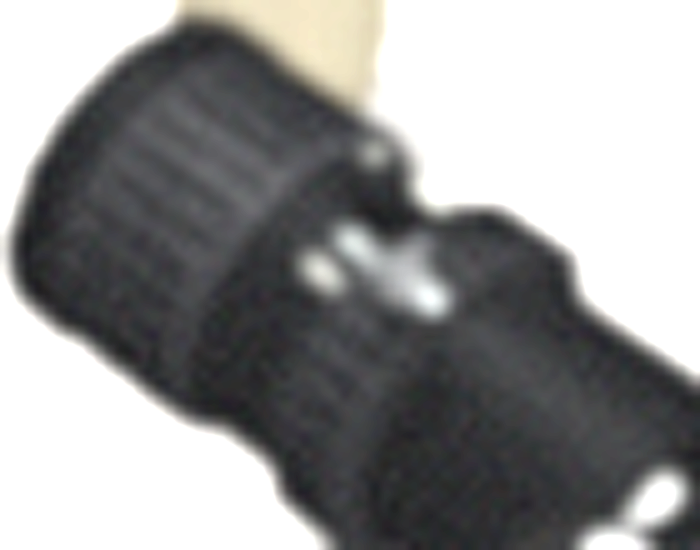

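```bash
python3 - <<'E'
from h import *
T=lambda x,y:(445+x/12-.46,170+y/12-.46); S=lambda x,y:(375+x/10-.45,225+y/10-.45)
c=np.arange(6)*.24-.6
rows=[(298,390),(305,343),(304,294),(303,243),(256,193),(284,150)]
for k,(a,p) in enumerate(zip(c,rows)):
    P=onz("top",T(*p),.140+.0415*np.cos(a)); print(k,P, "x0=",P[0]-.0415*np.sin(a))
for k in range(6):
    a=c[k]; P=onz("top",T(411,360),.14+.047*np.cos(a)); print("strip",k,P,"x0",P[0]-.047*np.sin(a))
# strip triangulated
print("strip tri",two(T(411,360),S(393,268)), "ends",two(T(352,358),S(340,235)),two(T(468,356),S(440,300)))
for n,b,e in (("long mark",(190,197),(322,193)),): print(n,onz("top",T(*b),.179),onz("top",T(*e),.179))
E
```

```text
0 [ 0.5397 -0.2354  0.1743] x0= 0.5631414397039525
1 [ 0.5486 -0.235   0.1788] x0= 0.5631781493707052
2 [ 0.5579 -0.2339  0.1812] x0= 0.5629073978276189
3 [ 0.568  -0.2338  0.1812] x0= 0.5630061106116039
4 [ 0.578  -0.2257  0.1788] x0= 0.5633460449919764
5 [ 0.5873 -0.233   0.1743] x0= 0.5638393287672236
strip 0 [ 0.5457 -0.2557  0.1788] x0 0.5721955085769344
strip 1 [ 0.5451 -0.2535  0.184 ] x0 0.561694186714999
strip 2 [ 0.5449 -0.2524  0.1867] x0 0.5504960919682103
strip 3 [ 0.5449 -0.2524  0.1867] x0 0.5392431444830519
strip 4 [ 0.5451 -0.2535  0.184 ] x0 0.5285804087871405
strip 5 [ 0.5457 -0.2557  0.1788] x0 0.519119116077801
strip tri [ 0.5434 -0.2509  0.1869] ends [ 0.5419 -0.2377  0.1885] [ 0.5452 -0.2632  0.1853]
long mark [ 0.5769 -0.2127  0.179 ] [ 0.5782 -0.2385  0.179 ]
```

Measured:
- **Sole:** waist (0.529, 0.344), axis −25.7°.
- **Stand:** x = 0.538; foot of the slope y ≈ 0.067; yaw ≈ −1°.
- **Lens:** axis x ≈ 0.5635; ring y ≈ −0.252; lever at the second click (0.24).

Now to move over the sole.

Call:
move_arm(
  plan=[1,-0.012,0,-0.0377,0,1,-0.012,0,-0.0377,0,1,-0.012,0,-0.0377,0,1,-0.012,0,-0.0377,0,1,-0.012,0,-0.0377,0,1,-0.012,0,-0.0377,0,1,-0.012,0,-0.0377,0,1,-0.012,0,-0.0377,0,1,-0.012,0,-0.0377,0,1,-0.0105,0,-0.0377,0,1,0,0,0,5.4,1,0,0,0,0],
)

```text
t: 1.1
eef_pos: [0.5316, 0.3412, 0.2524]
tcp_rot: [[0.442, -0.0, -0.897], [0.897, -0.002, 0.442], [-0.002, -1.0, -0.001]]
force: [-0.8, 2.1, -0.3]
finger_gap: 0.0856
```

```bash
python3 - <<'E'
from h import *
s=get_state(); R=s["tcp_rot"]; print(s["t"],s["eef_pos"],R, R.T@(np.array([.529,.344,.026])-s["eef_pos"]))
E
```

```text
1.1 [0.5316 0.3412 0.2524] [[ 0.4423 -0.0003 -0.8969]
 [ 0.8969 -0.0018  0.4423]
 [-0.0018 -1.     -0.0005]] [0.0017 0.2264 0.0036]
```

Call:
move_arm(
  plan=[1,0.0017,0.035,0.0036,0,1,0,0.035,0,0,1,0,0.035,0,0,1,0,0.03,0,0,1,0,0.025,0,0,1,0,0.02,0,0,1,0,0.015,0,0,1,0,0.012,0,0,1,0,0.01,0,0,1,0,0.006,0,0,1,0,0.0034,0,0,1,0,0,0,0],
)

```text
t: 2.1
eef_pos: [0.5264, 0.3478, 0.0267]
tcp_rot: [[0.433, -0.0, -0.902], [0.902, -0.0, 0.433], [-0.0, -1.0, 0.0]]
force: [-0.5, -0.1, 0.4]
finger_gap: 0.0854
```

Call:
move_arm(
  plan=[-1,0,0,0,0,-1,0,0,0,0,-1,0,0,0,0,-1,0,0,0,0,-1,0,0,0,0,-1,0,0,0,0,-1,0,0,0,0,-1,0,0,0,0],
  grip_force=40,
)

```text
t: 2.77
eef_pos: [0.527, 0.3477, 0.0282]
tcp_rot: [[0.433, 0.001, -0.901], [0.901, 0.001, 0.433], [0.001, -1.0, -0.001]]
force: [-1.2, -0.9, 5.8]
finger_gap: 0.0483
```

```bash
python3 - <<'E'
from h import *
s=get_state(); print(s["t"],s["eef_pos"],s["finger_gap"],s["force"])
a=viewer.camera("top"); b=viewer.camera("side")
cv2.imwrite("pics/g1.png",np.hstack([cv2.resize(a[130:290,170:330],(400,400)),cv2.resize(b[120:280,220:380],(400,400))]))
E
```

```text
2.7667 [0.527  0.3477 0.0282] 0.048307964684263245 [-1.1909 -0.8644  5.8288]
```

View pics/g1.png

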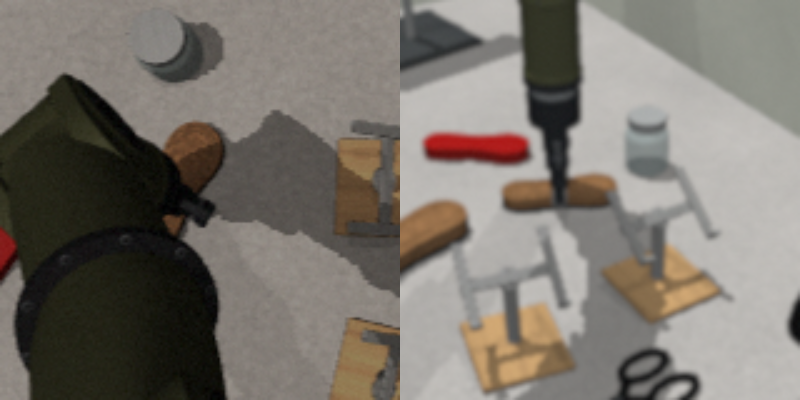

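The jaws hold the sole at the waist, with a 48 mm gap. Lifting it.

Call:
move_arm(
  plan=[-1,0,-0.008,0,0,-1,0,-0.015,0,0,-1,0,-0.02,0,0,-1,0,-0.03,0,0,-1,0,-0.03,0,0,-1,0,-0.03,0,0,-1,0,-0.03,0,0,-1,0,-0.02,0,0,-1,0,-0.007,0,0,-1,0,0,0,0],
  grip_force=60,
)

```text
t: 3.7
eef_pos: [0.5272, 0.348, 0.219]
tcp_rot: [[0.433, 0.003, -0.901], [0.901, 0.002, 0.433], [0.003, -1.0, -0.002]]
force: [-0.2, -0.2, -2.1]
finger_gap: 0.0476
```

```bash
python3 - <<'E'
from h import *
s=get_state(); R=s["tcp_rot"]; print(s["t"],s["eef_pos"],s["finger_gap"],s["force"]); print(R.T@(np.array([.5345,.092,s["eef_pos"][2]])-s["eef_pos"]))
a=viewer.camera("top"); b=viewer.camera("side")
cv2.imwrite("pics/g2.png",np.hstack([cv2.resize(a[130:290,170:330],(400,400)),cv2.resize(b[80:240,220:380],(400,400))]))
E
```

```text
3.7 [0.5272 0.348  0.219 ] 0.047606285782994764 [-0.2462 -0.2087 -2.1012]
[-0.2275 -0.0005 -0.1175]
```

View pics/g2.png

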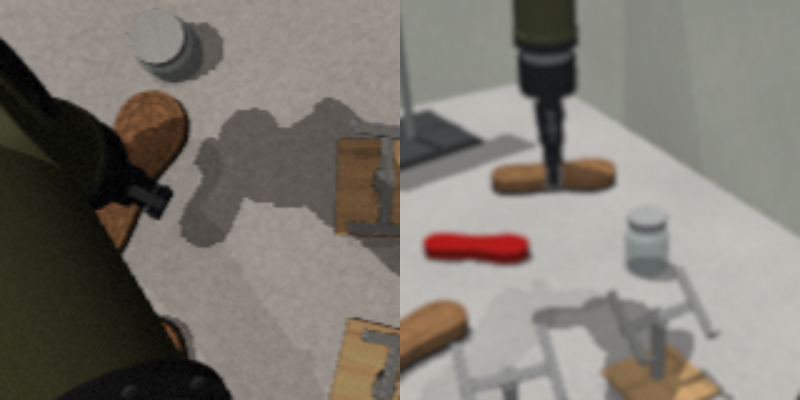

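The sole is up, level and square in the jaws; it weighs about 2.1 N. Carrying it over the far stand and turning it into line.

Call:
move_arm(
  plan=[-1,-0.0285,0,-0.0147,0,-1,-0.0285,0,-0.0147,0,-1,-0.0285,0,-0.0147,0,-1,-0.0285,0,-0.0147,0,-1,-0.0285,0,-0.0147,0,-1,-0.0285,0,-0.0147,0,-1,-0.0285,0,-0.0147,0,-1,-0.028,0,-0.0147,-5,-1,0,0,0,-6.8,-1,0,0,0,-6.8,-1,0,0,0,-6.8,-1,0,0,0,0],
)

```text
t: 4.8
eef_pos: [0.5331, 0.0909, 0.2149]
tcp_rot: [[0.0, -0.004, -1.0], [1.0, -0.0, 0.0], [-0.0, -1.0, 0.004]]
force: [-0.5, -0.8, -2.5]
finger_gap: 0.0479
```

```bash
python3 - <<'E'
from h import *
s=get_state(); R=s["tcp_rot"]; print(s["t"],s["eef_pos"],s["finger_gap"],s["force"],R); print(R.T@(np.array([.535,.092,.175])-s["eef_pos"]))
a=viewer.camera("top"); b=viewer.camera("side")
cv2.imwrite("pics/g3.png",np.hstack([cv2.resize(a[130:290,240:400],(400,400)),cv2.resize(b[100:260,240:400],(400,400))]))
E
```

```text
4.8 [0.5331 0.0909 0.2149] 0.04786480732031231 [-0.5472 -0.7921 -2.5222] [[ 0.     -0.0037 -1.    ]
 [ 1.     -0.0004  0.    ]
 [-0.0004 -1.      0.0037]]
[ 0.0011  0.0399 -0.0021]
```

View pics/g3.png

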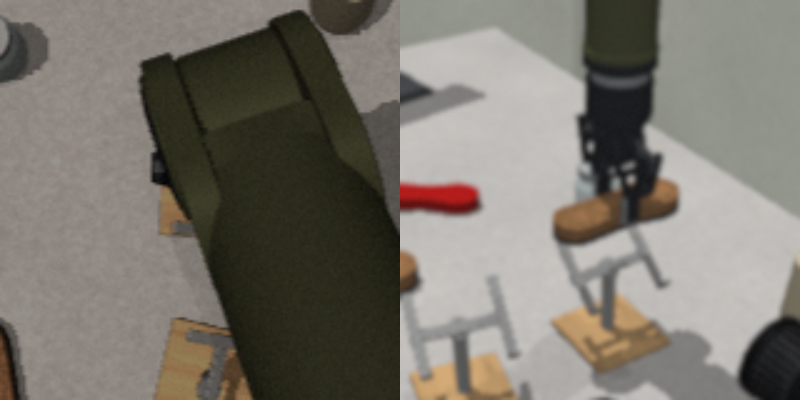

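Call:
move_arm(
  plan=[-1,0.001,0.015,-0.002,0,-1,0,0.015,0,0,-1,0,0.01,0,0,-1,0,0.003,0,0,-1,0,0.002,0,0,-1,0,0.002,0,0,-1,0,0.002,0,0,-1,0,0.001,0,0,-1,0,0,0,0],
)

```text
t: 5.65
eef_pos: [0.5362, 0.0926, 0.1671]
tcp_rot: [[0.005, 0.0, -1.0], [1.0, 0.0, 0.005], [0.0, -1.0, -0.0]]
force: [-0.8, 0.6, -1.4]
finger_gap: 0.0477
```

Call:
move_arm(
  plan=[-1,0,0.0015,0,0,-1,0,0.0015,0,0,-1,0,0,0,0],
)

```text
t: 5.9
eef_pos: [0.536, 0.0925, 0.1638]
tcp_rot: [[0.005, -0.0, -1.0], [1.0, -0.0, 0.005], [-0.0, -1.0, 0.0]]
force: [0.6, -0.7, -1.4]
finger_gap: 0.0478
```

Call:
move_arm(
  plan=[-1,0,0.0015,0,0,-1,0,0.0015,0,0,-1,0,0,0,0],
)

```text
t: 6.15
eef_pos: [0.5359, 0.0925, 0.1606]
tcp_rot: [[0.005, -0.0, -1.0], [1.0, -0.0, 0.005], [-0.0, -1.0, 0.0]]
force: [0.3, 0.5, -2.1]
finger_gap: 0.0479
```

Call:
move_arm(
  plan=[-1,0,0.0015,0,0,-1,0,0.001,0,0,-1,0,0,0,0],
)

```text
t: 6.4
eef_pos: [0.536, 0.0925, 0.1581]
tcp_rot: [[0.005, -0.0, -1.0], [1.0, -0.0, 0.005], [-0.0, -1.0, 0.0]]
force: [0.2, 0.2, -2.9]
finger_gap: 0.0477
```

Call:
move_arm(
  plan=[-1,0,0.0015,0,0,-1,0,0.001,0,0,-1,0,0,0,0],
)

```text
t: 6.65
eef_pos: [0.5361, 0.0925, 0.1558]
tcp_rot: [[0.005, 0.0, -1.0], [1.0, -0.0, 0.005], [-0.0, -1.0, -0.0]]
force: [-0.8, -0.9, -0.0]
finger_gap: 0.048
```

Call:
move_arm(
  plan=[-1,0,0.0015,0,0,-1,0,0.001,0,0,-1,0,0,0,0],
)

```text
t: 6.9
eef_pos: [0.5363, 0.0924, 0.1544]
tcp_rot: [[0.005, 0.001, -1.0], [1.0, -0.0, 0.005], [-0.0, -1.0, -0.001]]
force: [-3.4, -2.2, 9.1]
finger_gap: 0.048
```

```bash
python3 - <<'E'
from h import *
b=viewer.camera("side"); s=get_state(); print(s["eef_pos"],s["force"],s["wrist_torque"])
cv2.imwrite("pics/g4.png",cv2.resize(b[150:270,260:400],None,fx=5,fy=5,interpolation=cv2.INTER_CUBIC))
E
```

```text
[0.5363 0.0924 0.1544] [-3.8463 -1.6108  7.7692] [-0.0502  0.57   -0.0145]
```

View pics/g4.png

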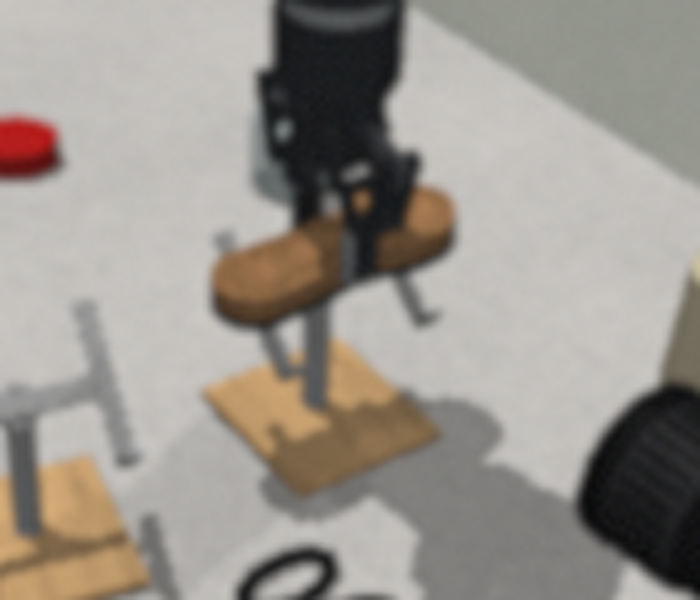

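Contact came at TCP z ≈ 0.155, as predicted: the upper tread edge is on the arms. Opening gradually.

Call:
move_arm(
  plan=[0.14,0,0,0,0,0.16,0,0,0,0,0.18,0,0,0,0,0.2,0,0,0,0,0.23,0,0,0,0,0.26,0,0,0,0,0.3,0,0,0,0,0.35,0,0,0,0,0.4,0,0,0,0,0.45,0,0,0,0,0.45,0,0,0,0],
  grip_force=20,
)

```text
t: 7.87
eef_pos: [0.5362, 0.0929, 0.1534]
tcp_rot: [[0.004, 0.0, -1.0], [1.0, 0.0, 0.004], [0.0, -1.0, -0.0]]
force: [-0.8, -0.2, 0.2]
finger_gap: 0.0618
```

```bash
python3 - <<'E'
from h import *
b=viewer.camera("side"); s=get_state(); print(s["eef_pos"],s["force"],s["finger_gap"])
cv2.imwrite("pics/g5.png",cv2.resize(b[150:270,260:400],None,fx=5,fy=5,interpolation=cv2.INTER_CUBIC))
E
```

```text
[0.5362 0.0928 0.1534] [ 0.061  -0.6596 -0.9924] 0.06208875951156584
```

View pics/g5.png

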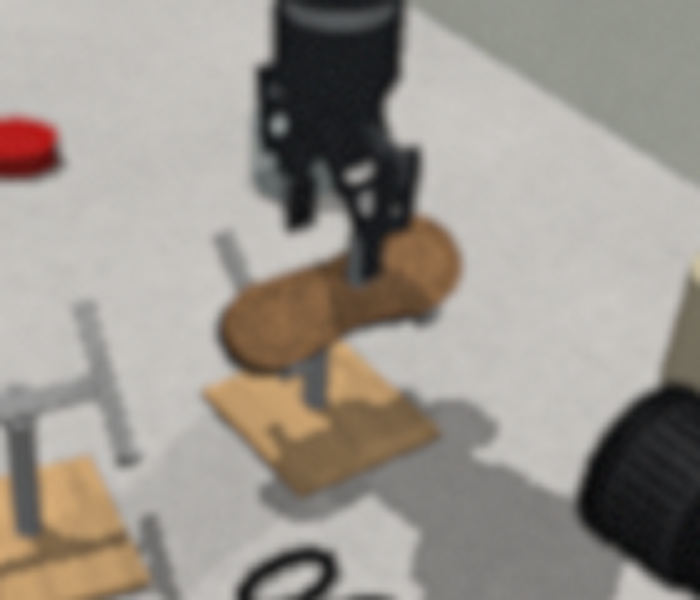

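The sole has tipped onto the slope and lies on both arms. Opening fully and rising, then I'll check it.

Call:
move_arm(
  plan=[0.6,0,0,0,0,0.8,0,0,0,0,1,0,0,0,0,1,0,0,0,0,1,0,-0.01,0,0,1,0,-0.03,0,0,1,0,-0.04,0,0,1,0,-0.04,0,0,1,0,-0.03,0,0,1,-0.04,0,0,0,1,-0.04,0,0,0,1,-0.04,0,0,0],
)

```text
t: 8.92
eef_pos: [0.5355, -0.0281, 0.3051]
tcp_rot: [[0.002, 0.002, -1.0], [1.0, -0.0, 0.002], [-0.0, -1.0, -0.002]]
force: [1.6, -0.9, 0.9]
finger_gap: 0.0855
```

Call:
move_arm(
  plan=[-1,-0.04,0,0.02,0,-1,-0.04,0,0.02,0,-1,-0.04,0,0.02,0,-1,-0.04,0,0.02,0,-1,0,0,0.02,0,-1,0,0,0,0],
)

```text
t: 9.42
eef_pos: [0.4363, -0.1789, 0.3041]
tcp_rot: [[0.012, -0.002, -1.0], [1.0, -0.001, 0.012], [-0.001, -1.0, 0.002]]
force: [-0.0, 1.3, 0.0]
finger_gap: 0.0125
```

```bash
python3 - <<'E'
from h import *
a=viewer.camera("top");b=viewer.camera("side"); s=get_state(); print(s["t"],s["eef_pos"],s["force"],s["finger_gap"],s["tcp_rot"])
cv2.imwrite("pics/top1.png",a);cv2.imwrite("pics/side1.png",b)
cv2.imwrite("pics/g6.png",np.hstack([cv2.resize(a[165:245,285:365],(400,400),interpolation=2),cv2.resize(b[175:265,280:370],(400,400),interpolation=2)]))
cv2.imwrite("pics/g7.png",np.hstack([a[100:320,240:560],b[140:360,240:560]]))
E
```

```text
9.5167 [ 0.44   -0.1762  0.3044] [-0.7263 -0.154   0.5179] -3.061986694047144e-05 [[ 0.0059  0.0014 -1.    ]
 [ 1.     -0.0003  0.0059]
 [-0.0003 -1.     -0.0014]]
```

View pics/g6.png

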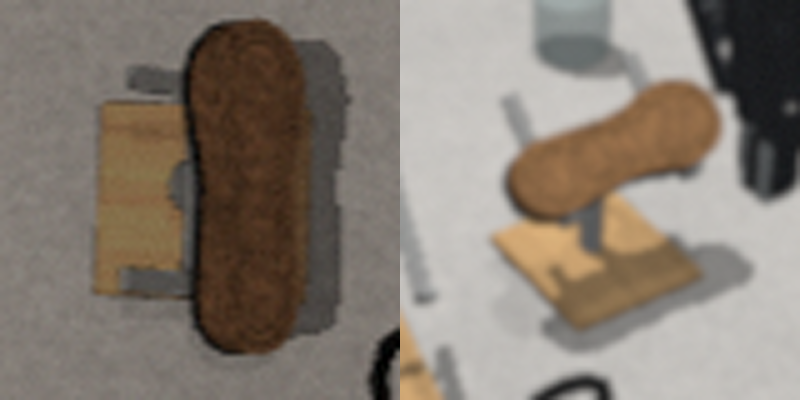

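View pics/g7.png

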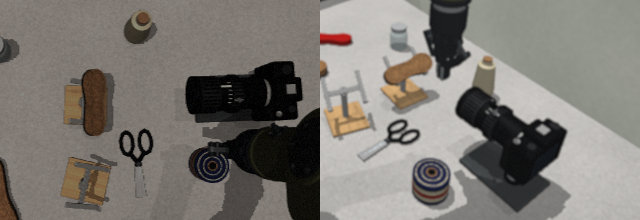

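Both views show the sole lying across both arms. I'll measure it in the slope plane and plan the lever push.

```bash
cat > sole.py <<'E'
from h import *
import sys
def chk(tag):
  c,s=np.cos(np.radians(38)),np.sin(np.radians(38)); yaw=np.radians(-1)
  X=np.array([np.cos(yaw),np.sin(yaw),0]);H=np.array([-X[1],X[0],0]); Y=c*H+s*np.array([0,0,1]); Z=np.cross(X,Y)
  O=np.array([.538,.067,.085])
  for n,box in (("top",(310,160,360,245)),("side",(285,185,360,240))):
    im=cv2.imread(f"pics/{n}{tag}.png"); hsv=cv2.cvtColor(im,cv2.COLOR_BGR2HSV)
    m=((hsv[...,1]>90)&(hsv[...,0]<14)).astype(np.uint8); mm=np.zeros_like(m); x0,y0,x1,y1=box; mm[y0:y1,x0:x1]=m[y0:y1,x0:x1]
    k_,l,st,_=cv2.connectedComponentsWithStats(mm); k=1+np.argmax(st[1:,4]); ys,xs=np.nonzero(l==k); print(n,st[k])
    P=[]
    for p in zip(xs,ys):
        o,d=ray(n,p); t=((O+.022*Z-o)@Z)/(d@Z); q=o+d*t-O; P.append((q@X,q@Y))
    P=np.array(P); w,v=np.linalg.eigh(np.cov(P.T)); d=v[:,1]*np.sign(v[0,1])
    print("mean",P.mean(0),"ang",np.arctan2(d[1],d[0]),"x",P[:,0].min(),P[:,0].max())
    for a in (-.05,0,.05):
        q=P[abs(P[:,0]-P[:,0].mean()-a)<.004][:,1]; print(a,q.min(),q.max())
chk(sys.argv[1])
E
python3 sole.py 1
python3 - <<'E'
from h import *
s=get_state();R=s["tcp_rot"]
print(R.T@(np.array([.490,-.252,.229])-s["eef_pos"]))
E
```

```text
top [ 322  169   25   67 1053]
mean [0.0009 0.0373] ang 0.04285527777346486 x -0.08358226049321282 0.08366554698259739
-0.05 0.0014286287326753327 0.06660140796446797
0 0.010521253227532222 0.06298532493451352
0.05 0.0025934537094763144 0.07773039071511333
side [351 202   1   2   2]
mean [0.0744 0.0198] ang 1.0663187607851785 x 0.07357521079855849 0.07520106815269026
[-0.0755  0.0755 -0.0503]Traceback (most recent call last):
  File "sole.py", line 18, in <module>
    chk(sys.argv[1])
    ~~~^^^^^^^^^^^^^
  File "sole.py", line 17, in chk
    q=P[abs(P[:,0]-P[:,0].mean()-a)<.004][:,1]; print(a,q.min(),q.max())
                                                        ~~~~~^^
    return umr_minimum(a, axis, None, out, keepdims, initial, where)
ValueError: zero-size array to reduction operation minimum which has no identity
```

```bash
sed -i 's/hsv\[...,1\]>90)&(hsv\[...,0\]<14)/hsv[...,1]>75)\&(hsv[...,0]<18)/; s/(310,160,360,245)/(318,160,360,245)/' sole.py; python3 - <<'E'
from h import *
im=cv2.imread("pics/side1.png");hsv=cv2.cvtColor(im,cv2.COLOR_BGR2HSV)
print(hsv[215,300:330:5].tolist(),hsv[205,330:365:5].tolist())
t=cv2.imread("pics/top1.png");h2=cv2.cvtColor(t,cv2.COLOR_BGR2HSV); print(h2[205,318:356].tolist())
c,s=np.cos(np.radians(38)),np.sin(np.radians(38)); yaw=np.radians(-1)
X=np.array([np.cos(yaw),np.sin(yaw),0]);H=np.array([-X[1],X[0],0]); Y=c*H+s*np.array([0,0,1]); Z=np.cross(X,Y); O=np.array([.538,.067,.085])
f=lambda x,y,z:O+(x*X+y*Y+z*Z)/1000
big=cv2.resize(im[180:240,280:370],None,fx=8,fy=8,interpolation=2)
for x in (-50,50):
  for y in (-1,-6):
    for z in (0,16):
      u=(proj("side",f(x,y,z))[0]-[280,180]+.5)*8; cv2.circle(big,tuple(int(v) for v in u),3,(0,255,0) if z else (255,0,0),-1)
  u=(proj("side",f(x,94,0))[0]-[280,180]+.5)*8; cv2.circle(big,tuple(int(v) for v in u),3,(0,255,255),-1)
for x,y in ((-50,-1),(0,4.5),(50,-1),(-50,53),(0,51.5),(50,63)):
  u=(proj("side",f(x,y,22))[0]-[280,180]+.5)*8; cv2.circle(big,tuple(int(v) for v in u),3,(0,0,255),-1)
cv2.imwrite("pics/o1.png",big)
E
```

```text
[[17, 9, 202], [14, 128, 112], [14, 127, 137], [15, 127, 148], [14, 127, 143], [14, 129, 132]] [[15, 131, 148], [14, 128, 153], [14, 127, 141], [14, 127, 144], [14, 120, 136], [18, 7, 175], [105, 15, 35]]
[[16, 126, 127], [14, 105, 107], [14, 46, 84], [10, 20, 78], [20, 17, 91], [10, 20, 78], [0, 15, 34], [12, 122, 46], [11, 149, 60], [12, 145, 65], [13, 152, 62], [13, 139, 64], [13, 147, 66], [15, 154, 58], [13, 146, 63], [14, 148, 69], [13, 155, 74], [13, 144, 78], [11, 145, 81], [13, 150, 73], [12, 144, 71], [12, 140, 69], [12, 143, 73], [13, 149, 65], [12, 146, 70], [13, 146, 75], [15, 132, 83], [16, 131, 84], [15, 116, 75], [14, 46, 72], [20, 20, 78], [13, 23, 78], [8, 27, 75], [15, 28, 73], [16, 26, 106], [15, 20, 128], [18, 24, 128], [12, 20, 129]]
```

View pics/o1.png

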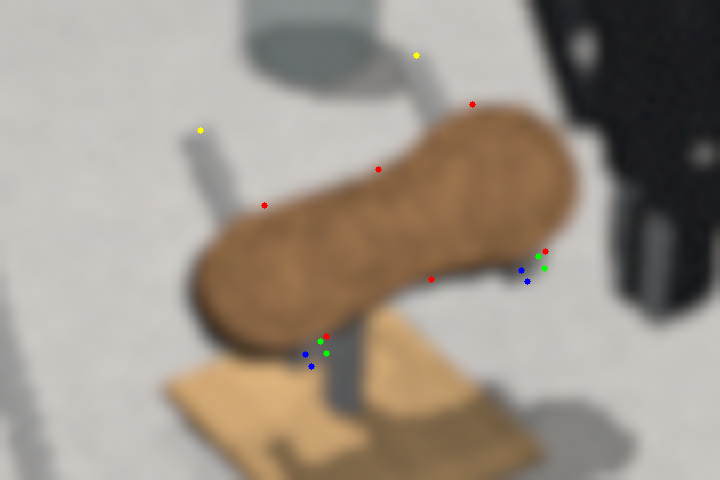

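The drawn rest points match the sole's outline to about 1 px. The upturned ends show just under its lower edge at (510,275), so it is seated. Next the lever: fingers shut, approaching from the robot's side.

Call:
move_arm(
  plan=[-1,-0.025,0,-0.017,0,-1,-0.025,0,-0.017,0,-1,-0.0255,0,-0.0163,0,-1,0,0.02,0,0,-1,0,0.02,0,0,-1,0,0.02,0,0,-1,0,0.0155,0,0,-1,0,0,0,0],
)

```text
t: 10.18
eef_pos: [0.4901, -0.2499, 0.225]
tcp_rot: [[0.002, -0.004, -1.0], [1.0, 0.003, 0.002], [0.003, -1.0, 0.004]]
force: [-0.9, 0.3, -0.7]
finger_gap: -0.0001
```

```bash
python3 - <<'E'
from h import *
b=viewer.camera("side"); a=viewer.camera("top"); s=get_state(); print(s["t"],s["eef_pos"],s["force"],s["finger_gap"],s["tcp_rot"])
cv2.imwrite("pics/p1.png",np.hstack([cv2.resize(a[160:240,430:530],(400,320),interpolation=2),cv2.resize(b[200:280,370:470],(400,320),interpolation=2)]))
E
```

```text
10.2833 [ 0.4912 -0.2508  0.2281] [-0.1335 -0.2477 -0.2446] -0.0001315976620970211 [[ 0.0028 -0.0002 -1.    ]
 [ 1.      0.0007  0.0028]
 [ 0.0007 -1.      0.0002]]
```

View pics/p1.png

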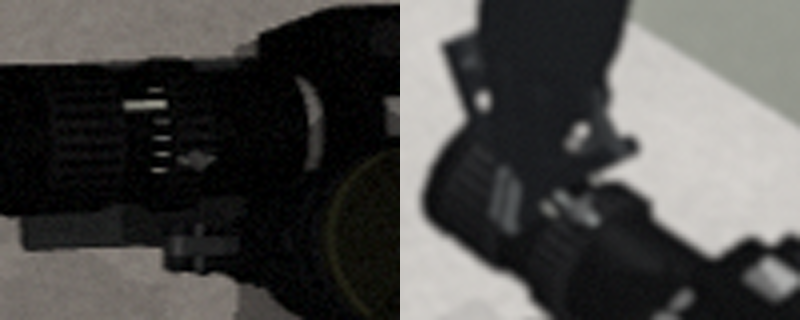

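The top view shows the shut fingers at (200,245) on the robot's side of the pin at (195,158), in line with it and clear. Now pushing away from the robot in small steps.

Call:
move_arm(
  plan=[-1,0,0,-0.006,0,-1,0,0,-0.006,0,-1,0,0,-0.006,0,-1,0,0,-0.004,0,-1,0,0,-0.004,0,-1,0,0,-0.004,0,-1,0,0,0,0],
)

```text
t: 10.87
eef_pos: [0.5188, -0.2522, 0.2278]
tcp_rot: [[0.005, -0.004, -1.0], [1.0, 0.0, 0.005], [0.0, -1.0, 0.004]]
force: [-5.8, 1.0, 2.8]
finger_gap: 0.0006
```

Call:
move_arm(
  plan=[-1,0,0,-0.003,0,-1,0,0,-0.003,0,-1,0,0,-0.003,0,-1,0,0,-0.003,0,-1,0,0,0,0],
)

```text
t: 11.28
eef_pos: [0.5331, -0.2519, 0.228]
tcp_rot: [[0.005, 0.001, -1.0], [1.0, -0.0, 0.005], [-0.0, -1.0, -0.001]]
force: [-0.7, -0.2, 0.3]
finger_gap: -0.0001
```

Call:
move_arm(
  plan=[-1,0,0,-0.003,0,-1,0,0,-0.003,0,-1,0,0,-0.003,0,-1,0,0,-0.003,0,-1,0,0,0,0],
)

```text
t: 11.7
eef_pos: [0.541, -0.2521, 0.2277]
tcp_rot: [[0.006, -0.008, -1.0], [1.0, 0.001, 0.006], [0.001, -1.0, 0.008]]
force: [-13.0, 2.4, 8.8]
finger_gap: -0.0001
```

```bash
python3 - <<'E'
from h import *
b=viewer.camera("side"); a=viewer.camera("top"); s=get_state(); print(s["t"],s["eef_pos"],s["force"])
cv2.imwrite("pics/p2.png",cv2.convertScaleAbs(np.hstack([cv2.resize(a[170:220,445:505],(480,400),interpolation=2),cv2.resize(b[220:280,375:445],(320,274),interpolation=2) if 0 else cv2.resize(b[220:280,380:428],(320,400),interpolation=2)]),alpha=2))
E
```

```text
11.8 [ 0.541  -0.252   0.2277] [-13.1424   2.1303   7.9574]
```

View pics/p2.png

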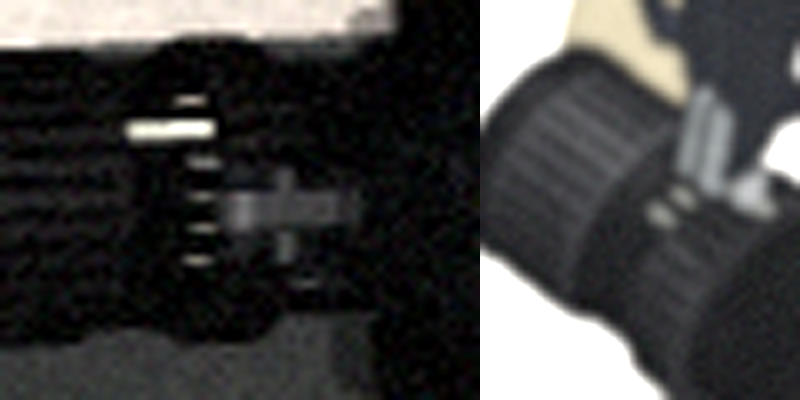

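The model holds: the ring snapped once, and it is now loaded just before the next snap. Going on.

Call:
move_arm(
  plan=[-1,0,0,-0.003,0,-1,0,0,-0.003,0,-1,0,0,0,0,-1,0,0,0,0],
)

```text
t: 12.13
eef_pos: [0.551, -0.2519, 0.2278]
tcp_rot: [[0.004, 0.001, -1.0], [1.0, 0.0, 0.004], [0.0, -1.0, -0.001]]
force: [1.4, 0.8, -0.7]
finger_gap: 0.0
```

Call:
move_arm(
  plan=[-1,0,0,-0.003,0,-1,0,0,-0.003,0,-1,0,0,0,0,-1,0,0,0,0],
)

```text
t: 12.47
eef_pos: [0.5563, -0.2521, 0.2277]
tcp_rot: [[0.005, -0.0, -1.0], [1.0, 0.0, 0.005], [0.0, -1.0, 0.0]]
force: [-0.1, -0.4, 0.1]
finger_gap: 0.0
```

Call:
move_arm(
  plan=[-1,0,0,-0.002,0,-1,0,0,-0.002,0,-1,0,0,0,0,-1,0,0,0,0],
)

```text
t: 12.8
eef_pos: [0.5582, -0.2521, 0.2276]
tcp_rot: [[0.005, -0.004, -1.0], [1.0, 0.001, 0.005], [0.001, -1.0, 0.004]]
force: [-7.1, 1.6, 3.8]
finger_gap: -0.0005
```

Call:
move_arm(
  plan=[-1,0,0,-0.002,0,-1,0,0,-0.002,0,-1,0,0,0,0,-1,0,0,0,0],
)

```text
t: 13.13
eef_pos: [0.5601, -0.252, 0.2274]
tcp_rot: [[0.006, -0.009, -1.0], [1.0, 0.001, 0.006], [0.001, -1.0, 0.009]]
force: [-14.3, 2.7, 6.5]
finger_gap: 0.0001
```

Call:
move_arm(
  plan=[-1,0,0,-0.002,0,-1,0,0,-0.002,0,-1,0,0,0,0,-1,0,0,0,0],
)

```text
t: 13.47
eef_pos: [0.569, -0.2521, 0.228]
tcp_rot: [[0.004, 0.001, -1.0], [1.0, -0.0, 0.004], [-0.0, -1.0, -0.001]]
force: [0.3, -0.1, -0.2]
finger_gap: -0.0003
```

The ring snapped again, which should be the third time (0.96), and the force has dropped to zero. Backing off, rising clear and looking.

Call:
move_arm(
  plan=[-1,0,0,0.02,0,-1,0,0,0.03,0,-1,0,0,0.03,0,-1,0,-0.03,0.02,0,-1,0,-0.035,0.01,0,-1,0,-0.03,0.03,0,-1,0,0,0.04,0,-1,0,0,0.03,0,-1,0,0,0,0],
)

```text
t: 14.22
eef_pos: [0.3537, -0.2518, 0.3234]
tcp_rot: [[0.009, -0.001, -1.0], [1.0, -0.002, 0.009], [-0.002, -1.0, 0.001]]
force: [-1.3, 0.1, -0.9]
finger_gap: 0.0001
```

```bash
python3 - <<'E'
from h import *
b=viewer.camera("side"); a=viewer.camera("top"); s=get_state(); print(s["t"],s["eef_pos"],s["force"])
cv2.imwrite("pics/top2.png",a);cv2.imwrite("pics/side2.png",b)
cv2.imwrite("pics/p3.png",cv2.convertScaleAbs(np.hstack([cv2.resize(a[170:220,445:505],(480,400),interpolation=2),cv2.resize(b[220:280,380:428],(320,400),interpolation=2)]),alpha=2))
cv2.imwrite("pics/p4.png",np.hstack([cv2.resize(a[165:245,285:365],(400,400),interpolation=2),cv2.resize(b[175:265,280:370],(400,400),interpolation=2)]))
E
python3 sole.py 2
```

```text
14.3167 [ 0.3585 -0.2514  0.3231] [0.2321 0.5683 0.6925]
top [ 318  169   30   67 1464]
mean [0.0008 0.0365] ang 0.08333358873046531 x -0.08358226049321282 0.08366554698259739
-0.05 -0.001968099640091509 0.06684050207823126
0 -0.0031664057364996267 0.08780342959837353
0.05 0.0025934537094763144 0.0747555464255992
side [ 301  198   46   42 1109]
mean [-0.0433 -0.0044] ang 0.7512159733285684 x -0.11591886848924912 0.02678500598384197
-0.05 -0.04258680529990597 0.02495121310062189
0 -0.06146017239987405 0.05010903037120801
0.05 -0.07208365071336222 0.05096554657358392
```

View pics/p3.png

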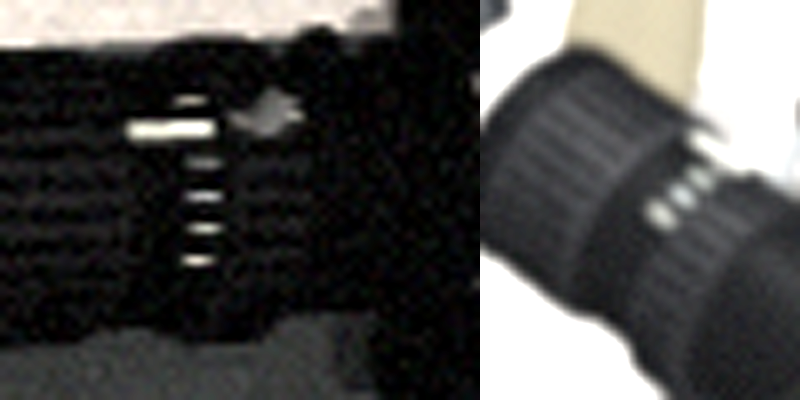

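View pics/p4.png

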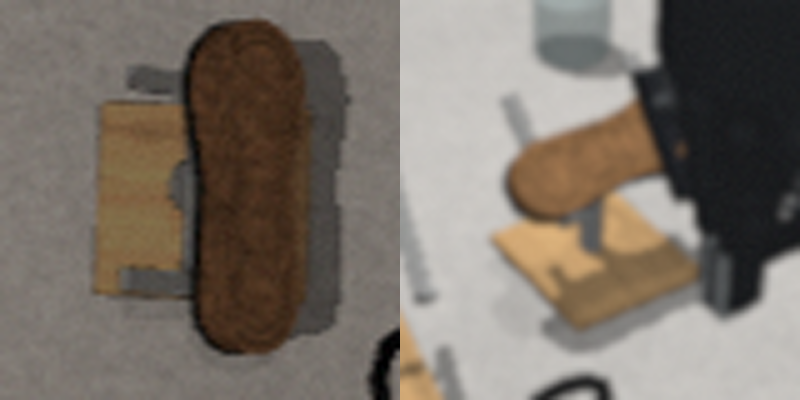

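View pics/top2.png

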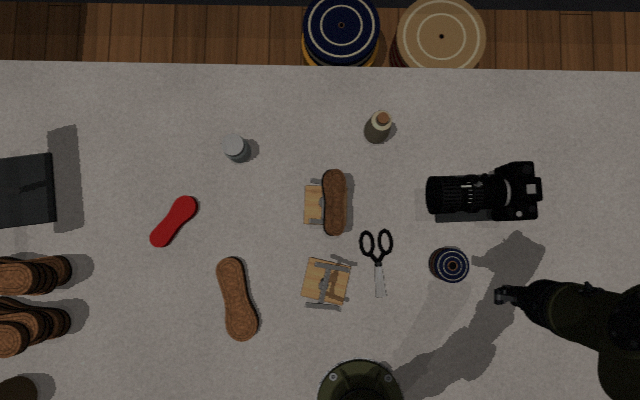

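```bash
python3 - <<'E'
from h import *
p=(445+268/8-.44,170+112/8-.44)
for k in (3,4,5):
    a=k*.24-.6; P=onz("top",p,.14+.047*np.cos(a)); print(k,"x0 implied",P[0]-.047*np.sin(a),"want .5635")
a,b=[cv2.imread(f"pics/top{i}.png")[165:245,300:360].astype(int) for i in (1,2)]; print("sole change",np.abs(a-b).mean())
from station import bot
print(bot.finish_job())
E
```

```text
3 x0 implied 0.5767147855202971 want .5635
4 x0 implied 0.5661689501373041 want .5635
5 x0 implied 0.5569347568543839 want .5635
sole change 3.784097222222222
the job is handed in; nothing more can be done
None
```

I laid the small brown sole, tread down, across both arms of the far stand and pushed the aperture lever to the stop with the long broad mark. The job was handed in at about 14.4 s of the 61 s allowed; it reports no verdict.

**Sole:** It lies lengthwise across both arms, about 1 mm off centre and turned about 0.04 rad.
- My estimates of how far its origin sits up the slope differ: about 25 mm from how much of the arms shows, and 31 to 34 mm from its lower edge. Both fall within the allowed 19 to 36 mm.
- The ends show just under its lower edge, so I take it as seated.
- My colour mask failed in the first check. In the last check it also picked up parts of the stand and robot, so I set those numbers aside and judged the sole by eye. It looked the same in both top pictures.

**Ring:** It started in the second click. I felt three snaps, and in the top view the grey pin now lies beside the long mark. The fifth click fits best, with a lens-axis error of about 3 mm, against 7 mm for the sixth and 13 mm for the fourth.

**Surroundings:** The robot stood clear of everything at the end, and the thread, webbing, jar and shears look unmoved. The highest force reading was about 16 N.

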